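# Sweep up the spilled toffees and get the twist lid off their canister

## Robot

A 6-joint arm with a two-finger parallel gripper is mounted at the origin on the work surface. World frame = base frame: x ahead of the robot, y to its left, z up, the work surface at z = 0. Lengths are in m, angles in rad, forces in N, time in s.
With the tool pointing down it reaches from about 0.375 to 0.975 m from the base axis. Payload 3.8 kg.
Tool frame: the origin (TCP) lies midway between the tips of the shut fingers; the grasp point (between the pads) lies 19 mm behind it; z points along the fingers, y is the line along which they close (so a half turn about z gives the same grasp; the last joint's range is limited). The gripper opens to 85 mm and grips with 20 to 120 N. Pads are 22 mm wide; open, the fingers measure 114 mm over their backs; the gripper's body (76 mm by 85 mm) begins 54 mm behind the grasp point. The pads swing forward as they close: fully open they stand 13 mm farther back than shut.
Start: joints at [1.16, 0.264, 1.604, -0, 1.274, -0.037], TCP at [0.246, 0.628, 0.231] pointing down, gripper open.
Joint ranges: [-2.63, 2.63], [-0.94, 2.18], [0.31, 2.57], [-1.31, 4.45], [0, 2.66], [-2.55, 2.55]. Speed limits (rad/s): [2.57, 2.57, 3.14, 3.14, 3.14, 3.14].

## Interface

Orientations are given as a rotation vector (axis times angle).
In Python, from workcell import bot, imaging gives the robot as it stands.
- The arm moves only by the tool step_arm, never from a script. Its argument "series" is a list of rows, each an object of numbers: "grip": the closure, from -1 (fully open) to 1 (shut); "x", "y", "z": the shift along the tool's x, y, z normalised to -1 to 1, where 1 is 500 mm; "ax", "ay", "az": the turn, a rotation vector about the tool's x, y, z normalised to -1 to 1, where 1 is 30 degrees. A call has 1 to 12 rows; each row is the pose to reach, as a shift and turn from the pose commanded when the call began, along the tool's axes at that moment; what a row does not reach only later rows make up. A row lasts 1/10 s, in which the tool goes at most 50 mm and 8.59 degrees, less where a joint would pass 70% of its speed; a pose out of reach is approached as far as the arm can. A call with a number of a shift or a turn outside -1 to 1 is refused whole. A call with a gripper value outside its range is refused whole. The fingers move at their own pace and stop on an object; "force" is the grip in N (left out, the last holds). Time passes only in rows, so rows that repeat a pose let the fingers close. It gives the time, the measured TCP pose, the force, the opening and the grip force at its end, in the units of the state.
- bot.read_state(): the state, without advancing time (a new reading comes with each control period).
- imaging.read_camera(name): name is "scene" or "top" or "wrist"; returns a dict with "img" (400x640x3 uint8, red, green, blue), "fx", "fy", "cx", "cy" (pixels), "k1" (the pictures are not rectified: a ray, as slopes to the right and down, at radius r is drawn at 1 + k1 r^2 times it, then the intrinsics apply), "R" (3x3) and "t" (3): a world point X has camera coordinates R X + t. Camera axes: x right, y down, z forward; pixel columns grow to the right and rows downward; lengths in m; the calibration is good to about 2 mm. A picture is of the moment at which its call begins. There is no depth.
- bot.finish_job(): hands the job in; it is judged then, once.
The state is a dict: "time": time; "q": joint angles; "joint_vel": joint speeds; "joint_torque": joint torques, N m; "tool_pos": TCP position; "tcp_rot": TCP orientation; "wrist_force": force on the tool from outside, world axes, zero at the start; "torque": the same for the moment, N m; "width": opening from 0.0 (shut) to 1.0 (fully open); "grip_force": force on a finger pad.
Only numpy, scipy, OpenCV 4.12 (cv2) and the standard library are available. Lean on these libraries where they do the work, as an engineer would, in place of code of your own. Each camera call takes 0.05 s, during which the arm holds its last target. There are 200 camera calls.

## Task

Three wrapped toffees have spilled on the table: sweep them into the open-fronted tray with the wooden sweeper, without touching them by hand or lifting them, and leave the sweeper on the table. Then open the canister nearer the tray: nobody remembers which way its lid loosens, so try one way and, if it stops short, the other, without wrenching it, and finish while holding that lid in the gripper, lifted well clear (a hand's breadth) straight above its canister, so that I can tip the toffees back in. Leave the other canister's lid and everything else on the table alone.

Things in the scene. Friction and masses are not known exactly. Their poses are not given: they have to be found in the camera images.
- canister_a: steel round canister, 98 mm diameter, 100 mm tall plus a 22 mm neck under its lid, fixed to the table. Origin: centre of underside, z up; neck top (lid seat) 122 mm above it. Looks the same as the other. Either one may be nearer the tray (under 0.28 m centre to centre; the other is over 0.3 m away).
- canister_b: steel round canister, 98 mm diameter, 100 mm tall plus a 22 mm neck under its lid, fixed to the table. Origin: centre of underside, z up; neck top (lid seat) 122 mm above it. Looks the same as the other. Either one may be nearer the tray (under 0.28 m centre to centre; the other is over 0.3 m away).
- lid_a: grey twist-lock lid of canister_a: disc 82 mm across, 18 mm skirt below, and on top a grip bar 58 mm long (own x), 20 mm thick (own y), from 4 to 42 mm above the origin. Origin: on the turning axis, underside of the disc, seated 122 mm above the table; z up. 0.12 kg, turns easily. Which way it loosens is unmarked; the two may differ. See lid_a_end.
- lid_b: grey twist-lock lid of canister_b: disc 82 mm across, 18 mm skirt below, and on top a grip bar 58 mm long (own x), 20 mm thick (own y), from 4 to 42 mm above the origin. Origin: on the turning axis, underside of the disc, seated 122 mm above the table; z up. 0.12 kg, turns easily. Which way it loosens is unmarked; the two may differ. See lid_b_end.
- lid_a_end (a point): end of the grip bar of lid_a, 29 mm from the axis along its x, 23 mm above its origin. Turned the wrong way the lid meets a hard stop within 25 degrees; the right way it turns 50 to 70 degrees to a hard stop, where it lifts straight up, off the neck after 15 mm. Until then lugs hold it down. Over 150 N between lid and neck (about 4.5 N m of twist) is wrenching.
- lid_b_end (a point): end of the grip bar of lid_b, 29 mm from the axis along its x, 23 mm above its origin. Turned the wrong way the lid meets a hard stop within 25 degrees; the right way it turns 50 to 70 degrees to a hard stop, where it lifts straight up, off the neck after 15 mm. Until then lugs hold it down. Over 150 N between lid and neck (about 4.5 N m of twist) is wrenching.
- tray: black three-sided tray fixed to the table, inside 150 mm wide and 120 mm deep, walls 28 mm high, 5 mm thick, thin floor flush with the table (no step). Origin: centre of the inside. Mouth at own x = -65 mm; own +x points in through the mouth, back wall at +60 mm. The toffees lie outside the mouth, centres 90 to 205 mm from the origin along -x, within 35 mm of its x axis.
- toffee_1: paper-wrapped toffee, a rounded block 36 x 24 x 16 mm, 15 g, lying loose on the table in the lane before the tray's mouth. Origin: centre of its underside; x along its length.
- toffee_2: paper-wrapped toffee, a rounded block 36 x 24 x 16 mm, 15 g, lying loose on the table in the lane before the tray's mouth. Origin: centre of its underside; x along its length.
- toffee_3: paper-wrapped toffee, a rounded block 36 x 24 x 16 mm, 15 g, lying loose on the table in the lane before the tray's mouth. Origin: centre of its underside; x along its length.
- sweeper: wooden table sweeper standing on the table: a head 120 mm long (its own y), 34 mm thick (its x) and 30 mm high, on it an upright handle 44 mm (along y) by 20 mm (along x), reaching from 30 to 110 mm above the table. Origin: centre of the underside; both long faces of the head sweep equally well. 0.22 kg; it stands by itself.
- cup: empty white paper cup, 74 mm across, 90 mm tall, standing between the canisters; leave alone. Origin: centre of its underside (so for all below).
- napkins: block of paper napkins 120 x 120 x 40 mm; leave alone
- sandwich: wrapped sandwich half, upright, 70 mm across, 92 mm tall; leave alone
- shaker: glass sugar shaker, 58 mm across, 130 mm tall; leave alone
- muffins: black tray of mini muffins, 190 x 140 x 56 mm; leave alone
- stirrers: steel pot of wooden stirrers, 66 mm across, 140 mm tall; leave alone
- mug: white mug, 80 mm across, 95 mm tall; leave alone
Not all that is in view belongs to the job. What is shaped like the sweeper but purple is not meant.

How it is judged:
By the outcome, as a careful person would: the job done as asked, in the order asked, and still so for the second after the job is handed in, while the arm keeps its last pose, push and grip.
It also fails if it takes over 58 s, if anything falls off the work surface, if the arm or the gripper's body presses on something with over 40 N, if the wrist force passes 120 N, or if a joint passes its speed limit or range.

## Working session

There is one attempt and no reset: what is moved stays moved. The work goes in short steps, Python scripts to look and compute and a tool call to move; the robot and the scene stay as the last step left them, time stands still between calls to the robot, and variables do not carry over. Pictures are saved under pics/ and viewed, at most 10 in all, crops included, and the job is handed in when it is done.

Besides the shell and the picture viewer there is one more tool, called after "Call:" as name(argument=value, ...) on one line, values as JSON. step_arm: Moves the arm, as the interface text tells. Scaled input: -1 to 1 covers 500 mm each way for a shift and 30 degrees each way for a turn. Its arguments: {"type":"object","properties":{"series":{"type":"array","items":{"type":"object","properties":{"grip":{"type":"number"},"x":{"type":"number","minimum":-1,"maximum":1},"y":{"type":"number","minimum":-1,"maximum":1},"z":{"type":"number","minimum":-1,"maximum":1},"ax":{"type":"number","minimum":-1,"maximum":1},"ay":{"type":"number","minimum":-1,"maximum":1},"az":{"type":"number","minimum":-1,"maximum":1}}}},"force":{"type":"number"}},"required":["series"]}

```bash
mkdir -p pics; ls
cat > h.py <<'E'
import numpy as np, cv2
from scipy.spatial.transform import Rotation as Rn
from workcell import bot, imaging
def snap(name,fn):
    c=imaging.read_camera(name); cv2.imwrite('pics/'+fn+'.png',c['img'][:,:,::-1]); np.save('pics/'+fn+'.npy',c,allow_pickle=True); return c
def load(fn): return np.load('pics/'+fn+'.npy',allow_pickle=True).item()
def KD(c): return np.array([[c['fx'],0,c['cx']],[0,c['fy'],c['cy']],[0,0,1.]]),np.array([c['k1'],0,0,0,0.])
def proj(c,X):
    K,D=KD(c); return cv2.projectPoints(np.atleast_2d(np.array(X,float)),cv2.Rodrigues(np.array(c['R']))[0],np.array(c['t'],float),K,D)[0][:,0]
def unproj(c,uv,z):
    K,D=KD(c); p=cv2.undistortPoints(np.array(uv,float).reshape(-1,1,2),K,D)[:,0]
    R=np.array(c['R']);o=-R.T@np.array(c['t']); d=np.c_[p,np.ones(len(p))]@R
    return o+d*((z-o[2])/d[:,2])[:,None]
E
python3 - <<'E'
from h import *
for n in('top','scene'):
    c=snap(n,n+'0'); print(n,c['fx'],c['k1'],(-np.array(c['R']).T@c['t']).round(3))
a=cv2.imread('pics/top0.png');cv2.imwrite('pics/top0b.png',cv2.resize(a,(800,500),interpolation=cv2.INTER_CUBIC))
s=bot.read_state();print(s['tool_pos'],s['tcp_rot'],s['time'],s['wrist_force'])
E
```

```text
pics
top 498.50085995619384 -0.12353538841559607 [ 0.292 -0.034  1.485]
scene 400.3894559378084 -0.019609509535733177 [ 0.978 -0.567  0.924]
[0.24622611 0.62778999 0.23006513] [-0.58377312 -3.08638759  0.00311979] 0.1 [ 0.61889432 -0.06898872  0.22325534]
```

View pics/top0b.png

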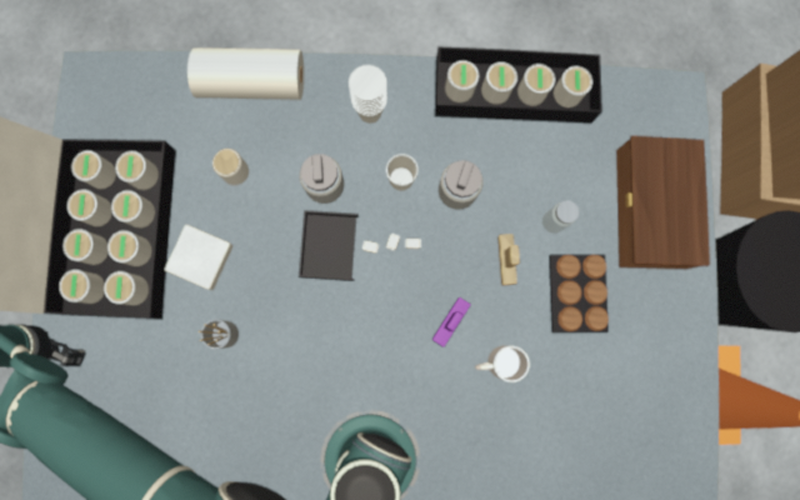

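View pics/scene0.png

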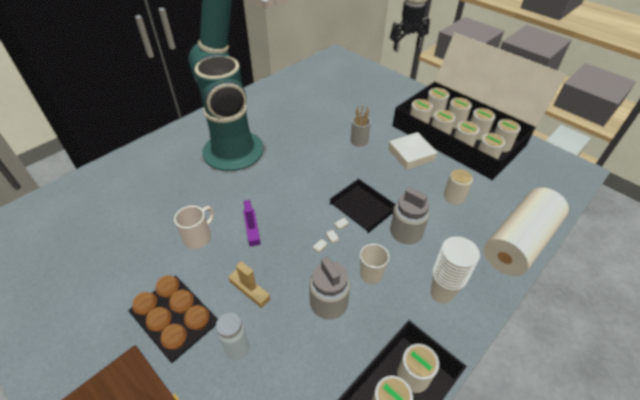

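The top view (800 px wide) shows two grey canisters at (321,176) and (461,182). The tray is at (328,245) with its mouth to the right, and the toffees are at (370,246), (393,241) and (413,243). There are two sweeper shapes: wooden at (509,259) and purple at (452,321). The wooden one fits, because purple is excluded. The left canister is the one nearer the tray. I'll confirm both in one enlarged crop.

Run:
```python
from h import *
a=cv2.imread('pics/top0.png')[115:240,230:430];cv2.imwrite('pics/crop1.png',cv2.resize(a,(800,500),interpolation=cv2.INTER_CUBIC))
c=load('top0');hsv=cv2.cvtColor(c['img'],cv2.COLOR_RGB2HSV)
def blob(name,m,z,box):
    u0,v0,u1,v1=box; mm=np.zeros_like(m,np.uint8); mm[v0:v1,u0:u1]=m[v0:v1,u0:u1]
    n,l,st,ce=cv2.connectedComponentsWithStats(mm)
    for i in range(1,n):
        if st[i,4]<25: continue
        v,u=np.nonzero(l==i); P=unproj(c,np.c_[u,v],z)[:,:2]
        r=cv2.minAreaRect((P*1000).astype(np.float32)); print(name,st[i,4],ce[i].round(1),'mean',P.mean(0).round(4),'rect',np.round(r[0],1),np.round(r[1],1),round(r[2],1))
blob('toffee',((hsv[...,2]>190)&(hsv[...,1]<60)),.016,(285,180,345,205))
blob('tray',hsv[...,2]<75,.0,(235,165,290,228))
blob('sweeper',(hsv[...,1]>75)&(hsv[...,0]<30),.03,(390,180,420,235))
print(hsv[190,395:420])
```

```text
toffee 97 [314. 193.] mean [ 0.5158 -0.0355] rect [516.  -35.7] [23.3 37.4] 70.2
toffee 93 [330.1 194.2] mean [ 0.5137 -0.0837] rect [512.7 -83.4] [21.1 35.9] 1.8
toffee 94 [296.  196.8] mean [0.5025 0.0175] rect [502.7  17.8] [36.8 22.4] 80.4
tray 223 [253.2 184.3] mean [0.5392 0.1487] rect [536.1 153.7] [ 98.3 196. ] 49.3
sweeper 42 [400.7 208.3] mean [ 0.4761 -0.2932] rect [ 475.5 -293.4] [110.6   3.9] 5.3
sweeper 100 [406.5 206.3] mean [ 0.4823 -0.3104] rect [ 483.8 -309.7] [49.5 24.8] 16.3
[[ 97  20 164]
 [ 95  19 161]
 [ 86  12 149]
 [ 21  36 140]
 [ 21  77 168]
 [ 21  74 193]
 [ 21  67 199]
 [ 22  65 199]
 [ 21  64 198]
 [ 21  67 195]
 [ 21  69 191]
 [ 21  67 190]
 [ 20  68 188]
 [ 21  69 185]
 [ 20  64 182]
 [ 22  47 168]
 [ 39  11 157]
 [ 95  17 163]
 [ 95  20 167]
 [ 97  20 166]
 [ 96  22 166]
 [ 96  22 166]
 [ 97  20 167]
 [ 96  21 168]
 [ 96  22 166]]
```

View pics/crop1.png

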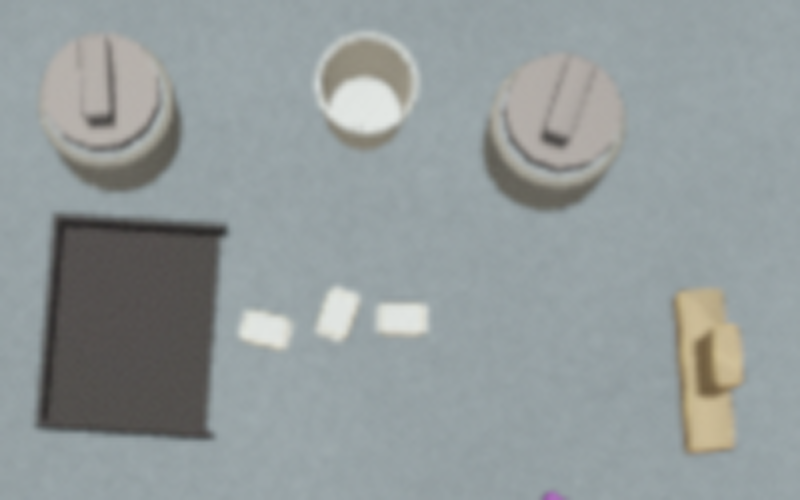

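The crop confirms the choice. The wooden sweeper is at crop (705,370), with its handle top near (730,355). The left canister lid is at (100,90), directly beside the tray, and the right canister at (560,115) is clearly farther away.

Run:
```python
from h import *
c=load('top0')
def P(l,z): return unproj(c,np.array(l)/4+[230,115]-.375,z)[:,:2]
print('tray outer z.028',P([(57,216),(40,428),(227,230),(212,436)],.028).round(4).tolist())
print('lidL bar top',P([(78,38),(108,38),(114,117),(88,121)],.164).round(4).tolist(), 'R',P([(572,57),(598,66),(570,138),(546,132)],.164).round(4).tolist())
hsv=cv2.cvtColor(c['img'],cv2.COLOR_RGB2HSV)
m=((hsv[...,0]>12)&(hsv[...,0]<30)&(hsv[...,1]>45)).astype(np.uint8)
k=np.zeros_like(m);k[180:235,390:425]=m[180:235,390:425]
g=cv2.resize(c['img'][180:235,390:425],None,fx=6,fy=6,interpolation=cv2.INTER_CUBIC)
# fit sweeper by silhouette: head+handle boxes hull
from scipy.optimize import minimize
def box(x0,y0,th,hx,hy,z0,z1):
    cs,sn=np.cos(th),np.sin(th)
    return [(x0+cs*a*hx-sn*b*hy,y0+sn*a*hx+cs*b*hy,z) for a in(-1,1) for b in(-1,1) for z in(z0,z1)]
def sil(parts,S=4):
    im=np.zeros((400*S,640*S),np.uint8)
    for p in parts:
        q=((proj(c,p)+.5)*S).astype(np.float32); cv2.fillConvexPoly(im,cv2.convexHull(q).astype(np.int32),1)
    return im[180*S:235*S,390*S:425*S]
K=cv2.resize(k[180:235,390:425].astype(np.float32),None,fx=4,fy=4,interpolation=cv2.INTER_LINEAR)>.5
def f(p):
    x,y,t=p; s=sil([box(x,y,t,.017,.06,0,.03),box(x,y,t,.01,.022,.03,.11)]); return (s!=K).sum()
for t0 in (1.45,1.65):
    r=minimize(f,[.47,-.305,t0],method='Nelder-Mead',options=dict(initial_simplex=[[.47,-.305,t0],[.48,-.305,t0],[.47,-.295,t0],[.47,-.305,t0+.1]])); print('sweeper',r.x.round(4),r.fun,K.sum())
```

```text
tray outer z.028 [[0.5809, 0.1755], [0.4222, 0.1801], [0.5741, 0.0484], [0.4203, 0.0536]]
lidL bar top [[0.6786, 0.1481], [0.6792, 0.1275], [0.6237, 0.1206], [0.6204, 0.1382]] R [[0.6762, -0.1909], [0.6704, -0.2088], [0.619, -0.1901], [0.6227, -0.1736]]
sweeper [ 0.4801 -0.3106  1.6017] 1234.0 8444
sweeper [ 0.4797 -0.3107  1.6374] 1219.0 8444
```

```bash
cat >> h.py <<'E'
def go(pos,yaw,frm=None):
    """normalised shift/turn to put a down-pointing tool at pos with tool-y at world angle yaw (rad)"""
    s=bot.read_state(); p=np.array(s['tool_pos']) if frm is None else np.array(frm[0]); R=Rn.from_rotvec(s['tcp_rot'] if frm is None else frm[1])
    y=np.array([np.cos(yaw),np.sin(yaw),0]); z=np.array([0,0,-1.]); T=Rn.from_matrix(np.c_[np.cross(y,z),y,z])
    d=R.inv().apply(np.array(pos)-p)/.5; a=np.degrees((R.inv()*T).as_rotvec())/30
    print('shift',d.round(4),'turn',a.round(4),'rows>=',round(max(np.linalg.norm(d)*10,np.linalg.norm(a)*30/8.59),1)); return pos,T.as_rotvec()
E
python3 - <<'E'
from h import *
f=go((.45,.17,.26),1.3); go((.46,-.30,.26),1.62,f)
E
```

```text
shift [-0.7138 -0.7036 -0.0585] turn [-0.0039 -0.0004 -0.1969] rows>= 10.0
shift [-0.2707 -0.9004 -0.    ] turn [ 0.     -0.     -0.6112] rows>= 9.4
```

Call:
step_arm(series=[{"x": -0.71,"y": -0.7,"z": -0.06,"az": -0.2,"grip": -1},{"x": -0.71,"y": -0.7,"z": -0.06,"az": -0.2,"grip": -1},{"x": -0.71,"y": -0.7,"z": -0.06,"az": -0.2,"grip": -1},{"x": -0.71,"y": -0.7,"z": -0.06,"az": -0.2,"grip": -1},{"x": -0.71,"y": -0.7,"z": -0.06,"az": -0.2,"grip": -1},{"x": -0.71,"y": -0.7,"z": -0.06,"az": -0.2,"grip": -1},{"x": -0.71,"y": -0.7,"z": -0.06,"az": -0.2,"grip": -1},{"x": -0.71,"y": -0.7,"z": -0.06,"az": -0.2,"grip": -1},{"x": -0.71,"y": -0.7,"z": -0.06,"az": -0.2,"grip": -1},{"x": -0.71,"y": -0.7,"z": -0.06,"az": -0.2,"grip": -1},{"x": -0.71,"y": -0.7,"z": -0.06,"az": -0.2,"grip": -1}])

```text
validation failed for argument at $.se...
```

Call:
step_arm(series=[{"x": -0.27,"y": -0.9,"az": -0.61},{"x": -0.27,"y": -0.9,"az": -0.61},{"x": -0.27,"y": -0.9,"az": -0.61},{"x": -0.27,"y": -0.9,"az": -0.61},{"x": -0.27,"y": -0.9,"az": -0.61},{"x": -0.27,"y": -0.9,"az": -0.61},{"x": -0.27,"y": -0.9,"az": -0.61},{"x": -0.27,"y": -0.9,"az": -0.61},{"x": -0.27,"y": -0.9,"az": -0.61},{"x": -0.27,"y": -0.9,"az": -0.61},{"x": -0.27,"y": -0.9,"az": -0.61}])

```text
validation failed for argument at $.se...
```

Run:
```python
from h import *
s=bot.read_state();print(s['time'],s['tool_pos'],s['q'],s['wrist_force'])
c=snap('wrist','w1');print((-np.array(c['R']).T@c['t']).round(3))
```

```text
0.1 [0.24622611 0.62778999 0.23006513] [ 1.16007577e+00  2.64719161e-01  1.60522545e+00  2.83810916e-05
  1.27369144e+00 -3.68567207e-02] [ 0.61889432 -0.06898872  0.22325534]
[0.169 0.66  0.372]
```

View pics/w1.png

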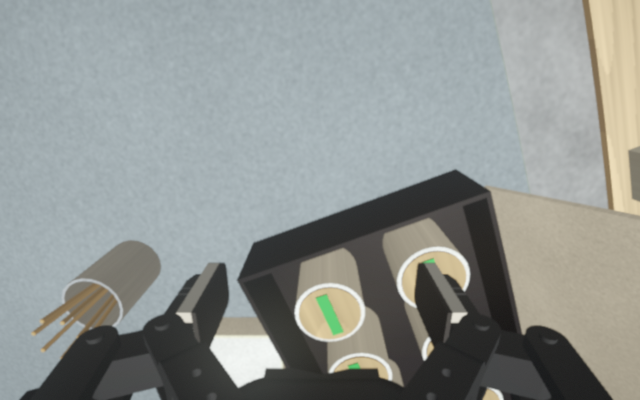

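Both moves were refused by validation, so the arm hasn't moved: the wrist view still shows the black cup tray at (370,280) and the stirrers at (110,285). I'll send one full row to find out which format is accepted.

Call:
step_arm(series=[{"x": -0.71,"y": -0.7,"z": -0.06,"ax": 0,"ay": 0,"az": -0.2,"grip": -1}])

```text
time: 0.25
tool_pos: [0.2649, 0.5855, 0.2324]
tcp_rot: [-0.412, -3.113, -0.0]
wrist_force: [2.0, -0.3, 0.1]
width: 1.004
grip_force: 0.0
```

Run:
```python
from h import *
f=go((.45,.17,.26),1.3); go((.46,-.30,.26),1.62,f)
```

```text
shift [-0.5735 -0.7061 -0.0562] turn [-0.     -0.0035  0.0147] rows>= 9.1
shift [-0.2707 -0.9004 -0.    ] turn [ 0.     -0.     -0.6112] rows>= 9.4
```

Call:
step_arm(series=[{"x": -0.57,"y": -0.7,"z": -0.06,"ax": 0,"ay": 0,"az": 0,"grip": -1},{"x": -0.57,"y": -0.7,"z": -0.06,"ax": 0,"ay": 0,"az": 0,"grip": -1},{"x": -0.57,"y": -0.7,"z": -0.06,"ax": 0,"ay": 0,"az": 0,"grip": -1},{"x": -0.57,"y": -0.7,"z": -0.06,"ax": 0,"ay": 0,"az": 0,"grip": -1},{"x": -0.57,"y": -0.7,"z": -0.06,"ax": 0,"ay": 0,"az": 0,"grip": -1},{"x": -0.57,"y": -0.7,"z": -0.06,"ax": 0,"ay": 0,"az": 0,"grip": -1},{"x": -0.57,"y": -0.7,"z": -0.06,"ax": 0,"ay": 0,"az": 0,"grip": -1},{"x": -0.57,"y": -0.7,"z": -0.06,"ax": 0,"ay": 0,"az": 0,"grip": -1},{"x": -0.57,"y": -0.7,"z": -0.06,"ax": 0,"ay": 0,"az": 0,"grip": -1},{"x": -0.57,"y": -0.7,"z": -0.06,"ax": 0,"ay": 0,"az": 0,"grip": -1}])

```text
time: 1.25
tool_pos: [0.4504, 0.1647, 0.2647]
tcp_rot: [0.431, 3.11, -0.003]
wrist_force: [0.1, 0.7, 0.9]
width: 0.999
grip_force: 0.0
```

Call:
step_arm(series=[{"x": -0.27,"y": -0.9,"z": 0,"ax": 0,"ay": 0,"az": -0.61,"grip": -1},{"x": -0.27,"y": -0.9,"z": 0,"ax": 0,"ay": 0,"az": -0.61,"grip": -1},{"x": -0.27,"y": -0.9,"z": 0,"ax": 0,"ay": 0,"az": -0.61,"grip": -1},{"x": -0.27,"y": -0.9,"z": 0,"ax": 0,"ay": 0,"az": -0.61,"grip": -1},{"x": -0.27,"y": -0.9,"z": 0,"ax": 0,"ay": 0,"az": -0.61,"grip": -1},{"x": -0.27,"y": -0.9,"z": 0,"ax": 0,"ay": 0,"az": -0.61,"grip": -1},{"x": -0.27,"y": -0.9,"z": 0,"ax": 0,"ay": 0,"az": -0.61,"grip": -1},{"x": -0.27,"y": -0.9,"z": 0,"ax": 0,"ay": 0,"az": -0.61,"grip": -1},{"x": -0.27,"y": -0.9,"z": 0,"ax": 0,"ay": 0,"az": -0.61,"grip": -1},{"x": -0.27,"y": -0.9,"z": 0,"ax": 0,"ay": 0,"az": -0.61,"grip": -1},{"x": -0.27,"y": -0.9,"z": 0,"ax": 0,"ay": 0,"az": -0.61,"grip": -1}])

```text
time: 2.35
tool_pos: [0.4589, -0.3033, 0.2636]
tcp_rot: [0.073, -3.14, 0.001]
wrist_force: [0.6, 0.2, -0.2]
width: 1.001
grip_force: 0.0
```

Run:
```python
from h import *
s=bot.read_state();print(s['time'],s['tool_pos'],s['q'],s['wrist_force'])
c=snap('wrist','w2');print((-np.array(c['R']).T@c['t']).round(3))
```

```text
2.35 [ 0.45889445 -0.30334904  0.26362168] [-6.28744428e-01  8.37649225e-03  1.83258106e+00 -1.04175113e-03
  1.30072352e+00 -2.24573248e+00] [ 0.57988101  0.21221037 -0.22038096]
[ 0.376 -0.306  0.405]
```

View pics/w2.png

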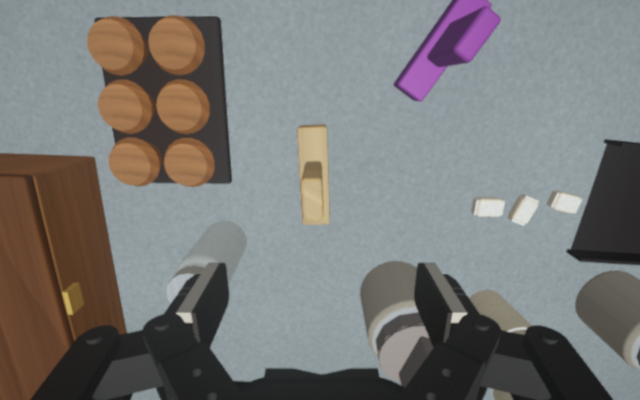

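The wrist view shows the wooden sweeper head at (314,175), with top corners near (298,126), (327,124), (330,223) and (302,225), and its handle top at (312,198). The toffees are at (489,207), (525,210) and (566,203), and the tray is at the right edge. The shaker is at (210,260) and the far canister at (395,320).

Run:
```python
from h import *
c=load('w2');t=load('top0')
P=lambda l,z:unproj(c,l,z)[:,:2].round(4).tolist()
print('head',P([(298,126),(327,124),(330,223),(302,225)],.03),np.mean(P([(298,126),(327,124),(330,223),(302,225)],.03),0))
print('handle top',P([(302,178),(322,178),(323,220),(303,221)],.11))
print('toffees',P([(489,207),(525,210),(566,203)],.01))
print('tray mouth ends top',P([(606,141),(571,252)],.028))
print('shaker top',unproj(t,[(566*.8,211*.8)],.13)[:,:2], 'shaker base edge w',P([(230,222)],.0))
hsv=cv2.cvtColor(c['img'],cv2.COLOR_RGB2HSV)
m=((hsv[...,0]>10)&(hsv[...,0]<32)&(hsv[...,1]>55)).astype(np.uint8);k=np.zeros_like(m);k[110:240,285:345]=m[110:240,285:345]
v,u=np.nonzero(k);q=unproj(c,np.c_[u,v],.03)[:,:2];r=cv2.minAreaRect((q*1000).astype(np.float32));print(r)
```

```text
head [[0.4198, -0.3303], [0.4161, -0.298], [0.5357, -0.288], [0.54, -0.3224]] [ 0.4779   -0.309675]
handle top [[0.4578, -0.3202], [0.457, -0.3017], [0.4989, -0.2987], [0.5009, -0.318]]
toffees [[0.5125, -0.0832], [0.5145, -0.0343], [0.5023, 0.0187]]
tray mouth ends top [[0.4177, 0.0317], [0.5638, 0.0312]]
shaker top [[ 0.57931273 -0.42267314]] shaker base edge w [[0.5534, -0.4199]]
((477.43548583984375, -310.4394226074219), (119.52680206298828, 32.8176155090332), 4.694798946380615)
```

Run:
```python
from h import *
f=go((.4785,-.310,.065),1.65); go((.488,-.27,.065),1.541,f)
```

```text
shift [-0.0387 -0.0201  0.397 ] turn [ 0.0024 -0.0017 -0.0607] rows>= 4.0
shift [-0.0253  0.0782 -0.    ] turn [-0.     -0.      0.2082] rows>= 0.8
```

Call:
step_arm(series=[{"x": -0.039,"y": -0.02,"z": 0.1,"ax": 0,"ay": 0,"az": -0.06,"grip": -1},{"x": -0.039,"y": -0.02,"z": 0.18,"ax": 0,"ay": 0,"az": -0.06,"grip": -1},{"x": -0.039,"y": -0.02,"z": 0.26,"ax": 0,"ay": 0,"az": -0.06,"grip": -1},{"x": -0.039,"y": -0.02,"z": 0.34,"ax": 0,"ay": 0,"az": -0.06,"grip": -1},{"x": -0.039,"y": -0.02,"z": 0.397,"ax": 0,"ay": 0,"az": -0.06,"grip": -1},{"x": -0.039,"y": -0.02,"z": 0.397,"ax": 0,"ay": 0,"az": -0.06,"grip": -1}])

```text
time: 3.0
tool_pos: [0.4754, -0.3044, 0.0606]
tcp_rot: [0.131, -3.13, -0.011]
wrist_force: [0.5, 0.1, -0.2]
width: 0.997
grip_force: 0.0
```

Call:
step_arm(force=40, series=[{"x": 0,"y": 0,"z": 0,"ax": 0,"ay": 0,"az": 0,"grip": 1},{"x": 0,"y": 0,"z": 0,"ax": 0,"ay": 0,"az": 0,"grip": 1},{"x": 0,"y": 0,"z": 0,"ax": 0,"ay": 0,"az": 0,"grip": 1},{"x": 0,"y": 0,"z": 0,"ax": 0,"ay": 0,"az": 0,"grip": 1},{"x": 0,"y": 0,"z": 0,"ax": 0,"ay": 0,"az": 0,"grip": 1},{"x": 0,"y": 0,"z": 0,"ax": 0,"ay": 0,"az": 0,"grip": 1},{"x": 0,"y": 0,"z": 0,"ax": 0,"ay": 0,"az": 0,"grip": 1},{"x": 0,"y": 0,"z": 0,"ax": 0,"ay": 0,"az": 0,"grip": 1}])

```text
time: 3.8
tool_pos: [0.4799, -0.3098, 0.0674]
tcp_rot: [-0.128, 3.137, -0.002]
wrist_force: [-0.7, 0.4, 6.1]
width: 0.226
grip_force: 45.6
```

Run:
```python
from h import *
f=go((.487,-.25,.065),1.541);go((.491,-.13,.065),1.541,f)
```

```text
shift [-0.0238  0.1181  0.0047] turn [-0.0024  0.004   0.2123] rows>= 1.2
shift [-0.0008  0.2401  0.    ] turn [ 0.  0. -0.] rows>= 2.4
```

Call:
step_arm(series=[{"x": -0.012,"y": 0.04,"z": 0,"ax": 0,"ay": 0,"az": 0.1,"grip": 1},{"x": -0.024,"y": 0.08,"z": 0,"ax": 0,"ay": 0,"az": 0.21,"grip": 1},{"x": -0.024,"y": 0.12,"z": 0,"ax": 0,"ay": 0,"az": 0.21,"grip": 1},{"x": -0.026,"y": 0.17,"z": 0,"ax": 0,"ay": 0,"az": 0.21,"grip": 1},{"x": -0.028,"y": 0.22,"z": 0,"ax": 0,"ay": 0,"az": 0.21,"grip": 1},{"x": -0.03,"y": 0.27,"z": 0,"ax": 0,"ay": 0,"az": 0.21,"grip": 1},{"x": -0.03,"y": 0.32,"z": 0,"ax": 0,"ay": 0,"az": 0.21,"grip": 1},{"x": -0.031,"y": 0.35,"z": 0,"ax": 0,"ay": 0,"az": 0.21,"grip": 1},{"x": -0.031,"y": 0.35,"z": 0,"ax": 0,"ay": 0,"az": 0.21,"grip": 1}])

```text
time: 4.7
tool_pos: [0.4814, -0.1315, 0.0673]
tcp_rot: [0.041, 3.138, 0.001]
wrist_force: [1.5, 2.9, 9.5]
width: 0.229
grip_force: 46.1
```

Run:
```python
from h import *
f=go((.497,.0,.067),1.541)
go((.4975,.038,.067),1.541)
for n in('top','wrist'):
  c=snap(n,n+'2'); 
a=cv2.imread('pics/top2.png')[115:240,230:430];a=cv2.resize(a,(800,500),interpolation=cv2.INTER_CUBIC)
cv2.imwrite('pics/crop2.png',np.vstack([cv2.resize(a[150:],(640,280)),cv2.imread('pics/wrist2.png')[80:]]))
```

```text
shift [-0.0243  0.2637  0.0009] turn [0.0016 0.006  0.0067] rows>= 2.6
shift [-0.0233  0.3397  0.001 ] turn [0.0016 0.006  0.0067] rows>= 3.4
```

View pics/crop2.png

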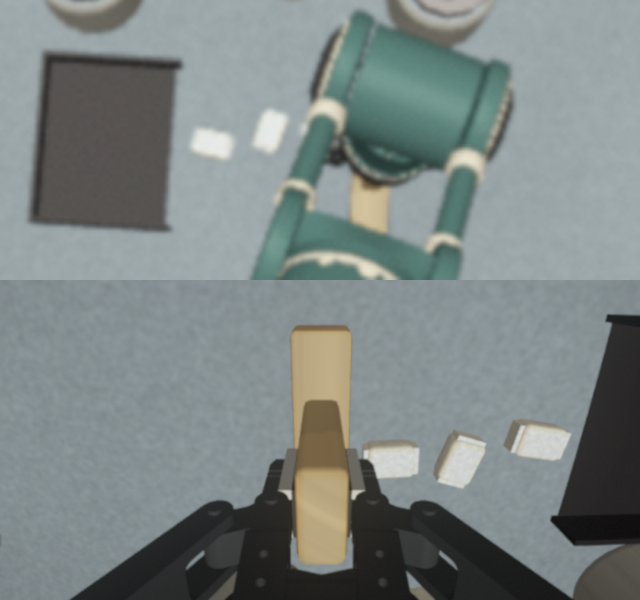

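The sweeper is held square, with its head at wrist-crop (322,380) just behind the first toffee at (391,460). The other two toffees are at (460,460) and (538,440), in line with the tray, whose mouth runs from (608,318) to (553,520).

Run:
```python
from h import *
c=load('wrist2');P=lambda l,z:unproj(c,l,z)[:,:2].round(4).tolist()
print('mouth wall end tops',P([(608,116),(553,319)],.028),'near bottom',P([(573,343)],0))
print('toffee',P([(391,259),(460,260),(538,240)],.013))
print('head top front',P([(351,126),(351,235)],.03),P([(291,126)],.03))
s=bot.read_state();print(s['q'].round(3) if hasattr(s['q'],'round') else s['q'])
```

```text
mouth wall end tops [[0.4166, 0.03], [0.5522, 0.0267]] near bottom [[0.6017, 0.0738]]
toffee [[0.5101, -0.0842], [0.5124, -0.0372], [0.4991, 0.0145]]
head top front [[0.4194, -0.1128], [0.4834, -0.1127]] [[0.4186, -0.1448]]
[-0.319  0.097  2.129  0.003  0.913 -1.864]
```

Call:
step_arm(series=[{"x": -0.006,"y": 0.03,"z": 0,"ax": 0,"ay": 0,"az": 0,"grip": 1},{"x": -0.012,"y": 0.06,"z": 0,"ax": 0,"ay": 0,"az": 0,"grip": 1},{"x": -0.018,"y": 0.09,"z": 0,"ax": 0,"ay": 0,"az": 0,"grip": 1},{"x": -0.024,"y": 0.12,"z": 0,"ax": 0,"ay": 0,"az": 0,"grip": 1},{"x": -0.027,"y": 0.15,"z": 0,"ax": 0,"ay": 0,"az": 0,"grip": 1},{"x": -0.027,"y": 0.18,"z": 0,"ax": 0,"ay": 0,"az": 0,"grip": 1},{"x": -0.027,"y": 0.21,"z": 0,"ax": 0,"ay": 0,"az": 0,"grip": 1},{"x": -0.027,"y": 0.24,"z": 0,"ax": 0,"ay": 0,"az": 0,"grip": 1},{"x": -0.027,"y": 0.26,"z": 0,"ax": 0,"ay": 0,"az": 0,"grip": 1}])

```text
time: 5.7
tool_pos: [0.4988, -0.0039, 0.0675]
tcp_rot: [0.041, 3.138, -0.003]
wrist_force: [0.1, 2.8, 1.2]
width: 0.231
grip_force: 44.8
```

Run:
```python
from h import *
go((.4995,.042,.067),1.541)
c=snap('wrist','w3')
```

```text
shift [0.001  0.0919 0.0008] turn [-0.0035  0.0066  0.0069] rows>= 0.9
```

View pics/w3.png

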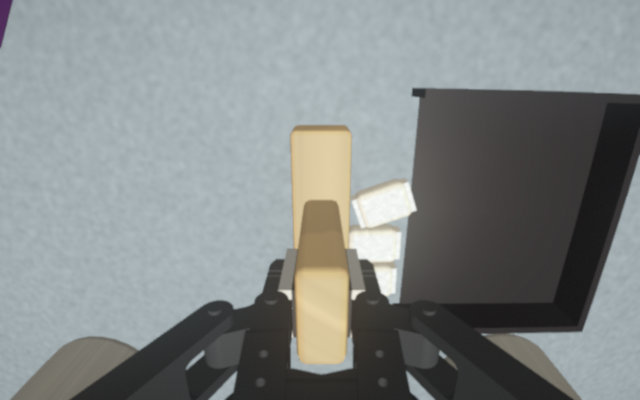

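The toffees have bunched side by side ahead of the head, at (384,203), (375,244) and (383,280). The tray mouth runs from (420,92) to (402,305). I'll check the clearance of the lowest toffee to the wall.

Run:
```python
from h import *
c=load('w3');P=lambda l,z:unproj(c,l,z)[:,:2].round(4).tolist()
print('mouth floor corners',P([(421,97),(402,304)],.0),'toffee low edge',P([(392,297)],.0),P([(385,264)],.016),'head',P([(291,126),(350,126)],.03), 'toffee',P([(384,203),(376,244)],.013))
a=cv2.resize(c['img'][230:330,330:450],None,fx=5,fy=5,interpolation=cv2.INTER_CUBIC);cv2.imwrite('pics/c3.png',a[:,:,::-1])
```

```text
mouth floor corners [[0.4239, 0.0598], [0.5738, 0.0564]] toffee low edge [[0.5673, 0.0484]] [[0.5294, 0.0388]] head [[0.436, -0.0174], [0.4368, 0.0141]] toffee [[0.4872, 0.0371], [0.5159, 0.0328]]
```

View pics/c3.png

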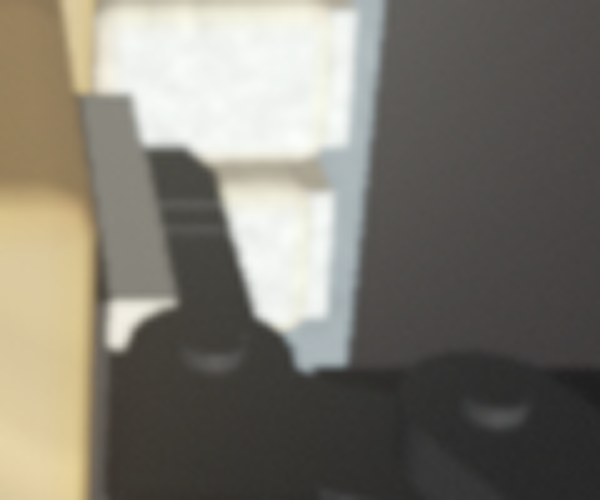

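Call:
step_arm(series=[{"x": 0.001,"y": 0.025,"z": 0,"ax": 0,"ay": 0,"az": 0,"grip": 1},{"x": 0.002,"y": 0.05,"z": 0,"ax": 0,"ay": 0,"az": 0,"grip": 1},{"x": 0.002,"y": 0.075,"z": 0,"ax": 0,"ay": 0,"az": 0,"grip": 1},{"x": 0.002,"y": 0.1,"z": 0,"ax": 0,"ay": 0,"az": 0,"grip": 1},{"x": 0.002,"y": 0.125,"z": 0,"ax": 0,"ay": 0,"az": 0,"grip": 1},{"x": 0.002,"y": 0.14,"z": 0,"ax": 0,"ay": 0,"az": 0,"grip": 1},{"x": 0.002,"y": 0.14,"z": 0,"ax": 0,"ay": 0,"az": 0,"grip": 1}])

```text
time: 6.45
tool_pos: [0.4998, 0.0668, 0.0674]
tcp_rot: [0.041, 3.138, -0.0]
wrist_force: [1.3, -0.7, 7.1]
width: 0.228
grip_force: 45.9
```

Call:
step_arm(series=[{"x": 0,"y": -0.03,"z": 0,"ax": 0,"ay": 0,"az": 0,"grip": 1},{"x": 0,"y": -0.07,"z": 0,"ax": 0,"ay": 0,"az": 0,"grip": 1},{"x": 0,"y": -0.12,"z": 0,"ax": 0,"ay": 0,"az": 0,"grip": 1},{"x": 0,"y": -0.18,"z": 0,"ax": 0,"ay": 0,"az": 0,"grip": 1},{"x": 0,"y": -0.24,"z": 0,"ax": 0,"ay": 0,"az": 0,"grip": 1},{"x": 0,"y": -0.24,"z": 0,"ax": 0,"ay": 0,"az": 0,"grip": 1}])

```text
time: 7.05
tool_pos: [0.495, -0.0561, 0.0662]
tcp_rot: [0.047, 3.14, -0.002]
wrist_force: [-0.5, -2.9, 6.2]
width: 0.23
grip_force: 45.7
```

Run:
```python
from h import *
c=snap('wrist','w4');P=lambda l,z:unproj(c,l,z)[:,:2].round(4).tolist()
t=snap('top','top4')
a=cv2.resize(t['img'][150:240,220:320],(640,576),interpolation=cv2.INTER_CUBIC)
cv2.imwrite('pics/c4.png',np.hstack([cv2.resize(a,(356,320)),cv2.resize(c['img'],(440,275))[:,:].copy() if 0 else cv2.copyMakeBorder(cv2.resize(c['img'],(440,275)),0,45,0,0,cv2.BORDER_CONSTANT)])[:,:,::-1])
s=bot.read_state();print(s['time'],s['tool_pos'])
```

```text
7.15 [ 0.49508741 -0.05479271  0.06628112]
```

View pics/c4.png

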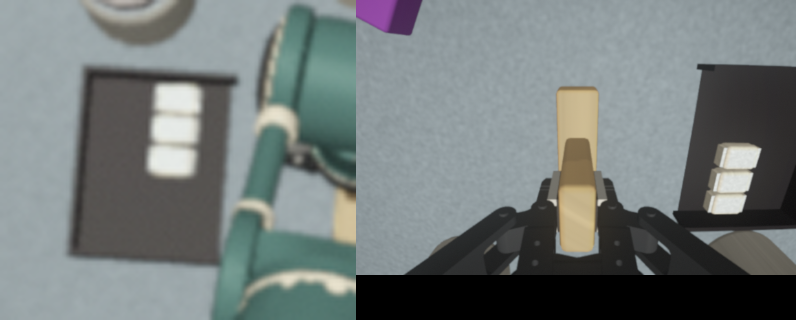

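All three toffees lie wholly inside the tray at left-panel (175,98), (175,128) and (172,160), clear of the mouth. Next I'll release the sweeper where it stands and rise straight up.

Call:
step_arm(series=[{"x": 0,"y": 0,"z": 0,"ax": 0,"ay": 0,"az": 0,"grip": -1},{"x": 0,"y": 0,"z": 0,"ax": 0,"ay": 0,"az": 0,"grip": -1},{"x": 0,"y": 0,"z": 0,"ax": 0,"ay": 0,"az": 0,"grip": -1},{"x": 0,"y": 0,"z": 0,"ax": 0,"ay": 0,"az": 0,"grip": -1},{"x": 0,"y": 0,"z": 0,"ax": 0,"ay": 0,"az": 0,"grip": -1},{"x": 0,"y": 0,"z": 0,"ax": 0,"ay": 0,"az": 0,"grip": -1},{"x": 0,"y": 0,"z": -0.08,"ax": 0,"ay": 0,"az": 0,"grip": -1},{"x": 0,"y": 0,"z": -0.16,"ax": 0,"ay": 0,"az": 0,"grip": -1},{"x": 0,"y": 0,"z": -0.25,"ax": 0,"ay": 0,"az": 0,"grip": -1},{"x": 0,"y": 0,"z": -0.34,"ax": 0,"ay": 0,"az": 0,"grip": -1},{"x": 0,"y": 0,"z": -0.42,"ax": 0,"ay": 0,"az": 0,"grip": -1},{"x": 0,"y": 0,"z": -0.42,"ax": 0,"ay": 0,"az": 0,"grip": -1}])

```text
time: 8.35
tool_pos: [0.4988, -0.0544, 0.2835]
tcp_rot: [0.044, 3.128, -0.003]
wrist_force: [0.7, -0.4, 0.8]
width: 1.0
grip_force: 0.0
```

Run:
```python
from h import *
s=bot.read_state();print(s['time'],s['width'])
f=go((.60,.06,.30),1.541-.52); f=go((.65,.1336,.30),1.541-1.04,f);go((.6505,.1336,.29),.147,f)
```

```text
8.35 1.0004292484529598
shift [-0.1962  0.2343 -0.0307] turn [0.0035 0.0254 0.9961] rows>= 3.5
shift [-0.0083  0.1778  0.    ] turn [0.     0.     0.9931] rows>= 3.5
shift [-0.0005  0.0009  0.02  ] turn [0.     0.     0.6761] rows>= 2.4
```

Call:
step_arm(series=[{"x": -0.19,"y": 0.23,"z": -0.03,"ax": 0,"ay": 0.02,"az": 1,"grip": -1},{"x": -0.19,"y": 0.23,"z": -0.03,"ax": 0,"ay": 0.02,"az": 1,"grip": -1},{"x": -0.19,"y": 0.23,"z": -0.03,"ax": 0,"ay": 0.02,"az": 1,"grip": -1},{"x": -0.19,"y": 0.23,"z": -0.03,"ax": 0,"ay": 0.02,"az": 1,"grip": -1},{"x": -0.19,"y": 0.23,"z": -0.03,"ax": 0,"ay": 0.02,"az": 1,"grip": -1}])

```text
time: 8.85
tool_pos: [0.5934, 0.0597, 0.2894]
tcp_rot: [-0.849, -3.012, 0.001]
wrist_force: [0.5, -0.1, -0.8]
width: 1.003
grip_force: 0.0
```

Call:
step_arm(series=[{"x": 0,"y": 0.18,"z": 0,"ax": 0,"ay": 0,"az": 0.99,"grip": -1},{"x": 0,"y": 0.18,"z": 0,"ax": 0,"ay": 0,"az": 0.99,"grip": -1},{"x": 0,"y": 0.18,"z": 0,"ax": 0,"ay": 0,"az": 0.99,"grip": -1},{"x": 0,"y": 0.18,"z": 0,"ax": 0,"ay": 0,"az": 0.99,"grip": -1},{"x": 0,"y": 0.18,"z": 0,"ax": 0,"ay": 0,"az": 0.99,"grip": -1}])

```text
time: 9.35
tool_pos: [0.6395, 0.1344, 0.2896]
tcp_rot: [-1.594, -2.694, 0.006]
wrist_force: [0.7, 0.2, 0.2]
width: 1.002
grip_force: 0.0
```

Call:
step_arm(series=[{"x": 0,"y": 0,"z": 0.02,"ax": 0,"ay": 0,"az": 0.68,"grip": -1},{"x": 0,"y": 0,"z": 0.02,"ax": 0,"ay": 0,"az": 0.68,"grip": -1},{"x": 0,"y": 0,"z": 0.02,"ax": 0,"ay": 0,"az": 0.68,"grip": -1},{"x": 0,"y": 0,"z": 0.02,"ax": 0,"ay": 0,"az": 0.68,"grip": -1}])

```text
time: 9.75
tool_pos: [0.6395, 0.1341, 0.2802]
tcp_rot: [-2.047, -2.37, 0.008]
wrist_force: [0.7, 0.0, -0.2]
width: 1.002
grip_force: 0.0
```

Run:
```python
from h import *
c=snap('wrist','w5')
s=bot.read_state();print(s['time'],s['tool_pos'],s['q']);go((.6505,.1336,.29),.147)
```

```text
9.8 [0.63968617 0.13425661 0.28040231] [0.1664173  0.20499731 1.58592404 0.00452209 1.36036233 0.01829899]
shift [-0.0044  0.021  -0.0194] turn [-0.0187 -0.0081  0.0003] rows>= 0.3
```

View pics/w5.png

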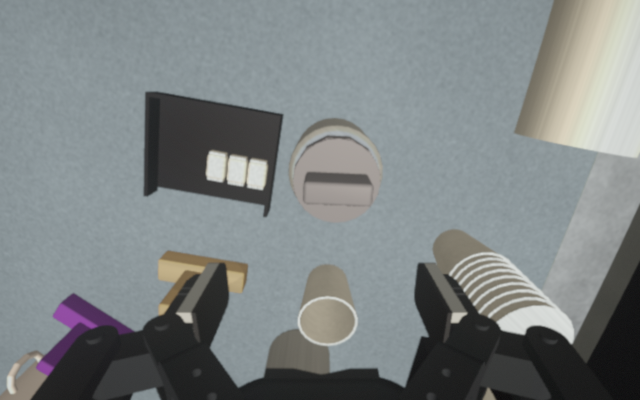

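The nearer canister's lid is at (336,175) with its bar top face spanning roughly (304..372, 185..206). The cup is at (328,310). The wooden sweeper stands at (200,275), and the toffees are inside the tray at (216..258,168).

Run:
```python
from h import *
c=load('w5');P=lambda l,z:unproj(c,l,z)[:,:2].round(4).tolist()
q=P([(304,185),(372,186),(373,206),(303,205)],.164);print('bar top',q,np.mean(q,0))
print('top-cam projected check',proj(c,[(.6505,.1336,.164)]))
g=cv2.cvtColor(c['img'],cv2.COLOR_RGB2GRAY).astype(int)
print(g[164:214:2,320:352:8].mean(1).round().tolist()); print(g[195,292:386:2].tolist())
print('disc edges row178', g[178,280:300].tolist(), g[178,370:392].tolist())
```

```text
bar top [[0.6238, 0.1398], [0.6787, 0.1473], [0.6829, 0.1304], [0.6252, 0.1225]] [0.65265 0.135  ]
top-cam projected check [[335.12281803 196.80615713]]
[160.0, 160.0, 160.0, 159.0, 134.0, 86.0, 83.0, 84.0, 86.0, 105.0, 142.0, 158.0, 161.0, 159.0, 158.0, 157.0, 156.0, 154.0, 153.0, 150.0, 142.0, 154.0, 155.0, 155.0, 155.0]
[152, 144, 149, 156, 156, 144, 129, 150, 153, 154, 154, 154, 155, 155, 155, 155, 155, 155, 156, 156, 156, 156, 156, 157, 157, 157, 158, 158, 158, 158, 159, 159, 159, 159, 160, 160, 161, 161, 160, 149, 141, 157, 156, 154, 155, 156, 155]
disc edges row178 [151, 150, 151, 153, 155, 155, 154, 153, 148, 139, 139, 146, 151, 150, 155, 157, 157, 157, 157, 157] [152, 158, 160, 159, 159, 159, 159, 159, 159, 159, 157, 155, 151, 152, 152, 150, 150, 152, 154, 155, 155, 155]
```

Run:
```python
from h import *
go((.652,.1342,.16),.14);go((.652,.1342,.127),.14)
```

```text
shift [-0.0047  0.0267  0.2405] turn [-0.0187 -0.008   0.0137] rows>= 2.4
shift [-0.005   0.0273  0.3065] turn [-0.0187 -0.008   0.0137] rows>= 3.1
```

Call:
step_arm(series=[{"x": -0.005,"y": 0.027,"z": 0.05,"ax": -0.019,"ay": -0.008,"az": 0.014,"grip": -1},{"x": -0.005,"y": 0.027,"z": 0.11,"ax": -0.019,"ay": -0.008,"az": 0.014,"grip": -1},{"x": -0.005,"y": 0.027,"z": 0.16,"ax": -0.019,"ay": -0.008,"az": 0.014,"grip": -1},{"x": -0.005,"y": 0.027,"z": 0.2,"ax": -0.019,"ay": -0.008,"az": 0.014,"grip": -1},{"x": -0.005,"y": 0.027,"z": 0.2,"ax": -0.019,"ay": -0.008,"az": 0.014,"grip": -1},{"x": -0.005,"y": 0.027,"z": 0.2,"ax": -0.019,"ay": -0.008,"az": 0.014,"grip": -1}])

```text
time: 10.4
tool_pos: [0.6527, 0.1346, 0.1805]
tcp_rot: [-2.062, -2.37, -0.0]
wrist_force: [1.0, -0.1, 0.2]
width: 1.002
grip_force: 0.0
```

Run:
```python
from h import *
go((.652,.1342,.127),.14);s=bot.read_state();print(s['wrist_force'],s['torque'])
```

```text
shift [-0.0006 -0.0015  0.1069] turn [-0.0002 -0.0002 -0.0028] rows>= 1.1
[ 1.03114945 -0.05072451  0.1656804 ] [ 0.05463822 -0.01867579  0.02835396]
```

Well aligned, so I'll descend and grip at 25 N.

Call:
step_arm(force=25, series=[{"x": -0.001,"y": -0.001,"z": 0.04,"ax": 0,"ay": 0,"az": 0,"grip": -1},{"x": -0.001,"y": -0.001,"z": 0.08,"ax": 0,"ay": 0,"az": 0,"grip": -1},{"x": -0.001,"y": -0.001,"z": 0.107,"ax": 0,"ay": 0,"az": 0,"grip": -1},{"x": -0.001,"y": -0.001,"z": 0.107,"ax": 0,"ay": 0,"az": 0,"grip": -1},{"x": -0.001,"y": -0.001,"z": 0.107,"ax": 0,"ay": 0,"az": 0,"grip": 1},{"x": -0.001,"y": -0.001,"z": 0.107,"ax": 0,"ay": 0,"az": 0,"grip": 1},{"x": -0.001,"y": -0.001,"z": 0.107,"ax": 0,"ay": 0,"az": 0,"grip": 1},{"x": -0.001,"y": -0.001,"z": 0.107,"ax": 0,"ay": 0,"az": 0,"grip": 1},{"x": -0.001,"y": -0.001,"z": 0.107,"ax": 0,"ay": 0,"az": 0,"grip": 1}])

```text
time: 11.3
tool_pos: [0.6537, 0.1346, 0.1289]
tcp_rot: [2.062, 2.367, 0.004]
wrist_force: [-0.4, -0.5, 5.4]
width: 0.675
grip_force: 28.7
```

Run:
```python
from h import *
go((.652,.1342,.127),.14);s=bot.read_state();print(s['wrist_force'],s['torque'],s['width'],s['grip_force'])
```

```text
shift [-0.0003 -0.0036  0.0037] turn [ 0.0069 -0.0004 -0.005 ] rows>= 0.1
[-0.38225918 -0.49535862  5.36296687] [-0.08012464  0.23128888 -0.07228799] 0.6747570247086121 28.655360341072083
```

Call:
step_arm(series=[{"x": 0,"y": 0,"z": 0,"ax": 0,"ay": 0,"az": -0.08,"grip": 1},{"x": 0,"y": 0,"z": 0,"ax": 0,"ay": 0,"az": -0.16,"grip": 1},{"x": 0,"y": 0,"z": 0,"ax": 0,"ay": 0,"az": -0.24,"grip": 1},{"x": 0,"y": 0,"z": 0,"ax": 0,"ay": 0,"az": -0.24,"grip": 1}])

```text
time: 11.7
tool_pos: [0.6535, 0.1349, 0.1289]
tcp_rot: [1.909, 2.493, 0.004]
wrist_force: [-0.2, 0.7, 6.4]
width: 0.678
grip_force: 28.6
```

```bash
cat > y.py <<'E'
from h import *
s=bot.read_state();y=Rn.from_rotvec(s['tcp_rot']).as_matrix()[:,1];print('yaw deg',np.degrees(np.arctan2(y[1],y[0])).round(2),'F',np.round(s['wrist_force'],2),'T',np.round(s['torque'],2),'w',round(s['width'],3),round(s['grip_force'],1),'pos',np.round(s['tool_pos'],4),'q6',np.round(s['q'][5],2))
E
python3 y.py
```

```text
yaw deg 15.12 F [-0.25  0.68  6.35] T [0.05 0.29 0.06] w 0.678 28.6 pos [0.6535 0.1349 0.1289] q6 -0.1
```

Call:
step_arm(series=[{"x": 0,"y": 0,"z": 0,"ax": 0,"ay": 0,"az": -0.08,"grip": 1},{"x": 0,"y": 0,"z": 0,"ax": 0,"ay": 0,"az": -0.16,"grip": 1},{"x": 0,"y": 0,"z": 0,"ax": 0,"ay": 0,"az": -0.2,"grip": 1},{"x": 0,"y": 0,"z": 0,"ax": 0,"ay": 0,"az": -0.2,"grip": 1}])

```text
time: 12.1
tool_pos: [0.6535, 0.135, 0.1288]
tcp_rot: [1.776, 2.589, 0.004]
wrist_force: [-0.8, 1.4, 6.7]
width: 0.679
grip_force: 28.6
```

```bash
python3 y.py
```

```text
yaw deg 21.1 F [-0.82  1.45  6.67] T [0.19 0.27 0.08] w 0.679 28.6 pos [0.6535 0.135  0.1288] q6 -0.2
```

Call:
step_arm(series=[{"x": 0,"y": 0,"z": 0,"ax": 0,"ay": 0,"az": -0.08,"grip": 1},{"x": 0,"y": 0,"z": 0,"ax": 0,"ay": 0,"az": -0.16,"grip": 1},{"x": 0,"y": 0,"z": 0,"ax": 0,"ay": 0,"az": -0.2,"grip": 1},{"x": 0,"y": 0,"z": 0,"ax": 0,"ay": 0,"az": -0.2,"grip": 1}])

```text
time: 12.5
tool_pos: [0.6535, 0.135, 0.1289]
tcp_rot: [1.638, 2.678, 0.004]
wrist_force: [-1.1, 0.2, 6.0]
width: 0.674
grip_force: 28.6
```

```bash
python3 y.py
```

```text
yaw deg 27.1 F [-1.08  0.19  5.96] T [0.09 0.25 0.04] w 0.674 28.6 pos [0.6535 0.135  0.1289] q6 -0.31
```

Call:
step_arm(series=[{"x": 0,"y": 0,"z": 0,"ax": 0,"ay": 0,"az": -0.08,"grip": 1},{"x": 0,"y": 0,"z": 0,"ax": 0,"ay": 0,"az": -0.16,"grip": 1},{"x": 0,"y": 0,"z": 0,"ax": 0,"ay": 0,"az": -0.24,"grip": 1},{"x": 0,"y": 0,"z": 0,"ax": 0,"ay": 0,"az": -0.28,"grip": 1},{"x": 0,"y": 0,"z": 0,"ax": 0,"ay": 0,"az": -0.28,"grip": 1}])

```text
time: 13.0
tool_pos: [0.6536, 0.1349, 0.1289]
tcp_rot: [1.437, 2.791, 0.004]
wrist_force: [-1.0, 1.2, 5.6]
width: 0.674
grip_force: 28.5
```

```bash
python3 y.py
```

```text
yaw deg 35.5 F [-1.01  1.2   5.56] T [0.13 0.18 0.12] w 0.674 28.5 pos [0.6536 0.1349 0.1289] q6 -0.45
```

It has passed 25° with almost no torque, so CCW loosens it. I'll carry on to the stop.

Call:
step_arm(series=[{"x": 0,"y": 0,"z": 0,"ax": 0,"ay": 0,"az": -0.1,"grip": 1},{"x": 0,"y": 0,"z": 0,"ax": 0,"ay": 0,"az": -0.2,"grip": 1},{"x": 0,"y": 0,"z": 0,"ax": 0,"ay": 0,"az": -0.3,"grip": 1},{"x": 0,"y": 0,"z": 0,"ax": 0,"ay": 0,"az": -0.4,"grip": 1},{"x": 0,"y": 0,"z": 0,"ax": 0,"ay": 0,"az": -0.5,"grip": 1},{"x": 0,"y": 0,"z": 0,"ax": 0,"ay": 0,"az": -0.6,"grip": 1},{"x": 0,"y": 0,"z": 0,"ax": 0,"ay": 0,"az": -0.65,"grip": 1},{"x": 0,"y": 0,"z": 0,"ax": 0,"ay": 0,"az": -0.65,"grip": 1}])

```text
time: 13.8
tool_pos: [0.6538, 0.1349, 0.1289]
tcp_rot: [0.944, 2.993, 0.004]
wrist_force: [0.3, 0.3, 5.3]
width: 0.675
grip_force: 28.5
```

```bash
python3 y.py
```

```text
yaw deg 55.0 F [0.32 0.32 5.34] T [0.15 0.08 0.05] w 0.675 28.5 pos [0.6538 0.1349 0.1289] q6 -0.79
```

Call:
step_arm(series=[{"x": 0,"y": 0,"z": 0,"ax": 0,"ay": 0,"az": -0.06,"grip": 1},{"x": 0,"y": 0,"z": 0,"ax": 0,"ay": 0,"az": -0.12,"grip": 1},{"x": 0,"y": 0,"z": 0,"ax": 0,"ay": 0,"az": -0.18,"grip": 1},{"x": 0,"y": 0,"z": 0,"ax": 0,"ay": 0,"az": -0.18,"grip": 1}])

```text
time: 14.2
tool_pos: [0.6537, 0.135, 0.1289]
tcp_rot: [0.802, 3.034, 0.004]
wrist_force: [-0.5, 0.8, 6.0]
width: 0.674
grip_force: 28.6
```

```bash
python3 y.py
```

```text
yaw deg 60.4 F [-0.48  0.82  6.04] T [0.17 0.12 0.05] w 0.674 28.6 pos [0.6537 0.135  0.1289] q6 -0.89
```

Call:
step_arm(series=[{"x": 0,"y": 0,"z": 0,"ax": 0,"ay": 0,"az": -0.05,"grip": 1},{"x": 0,"y": 0,"z": 0,"ax": 0,"ay": 0,"az": -0.1,"grip": 1},{"x": 0,"y": 0,"z": 0,"ax": 0,"ay": 0,"az": -0.14,"grip": 1},{"x": 0,"y": 0,"z": 0,"ax": 0,"ay": 0,"az": -0.14,"grip": 1}])

```text
time: 14.6
tool_pos: [0.6526, 0.1349, 0.1289]
tcp_rot: [0.696, 3.063, 0.003]
wrist_force: [-3.2, 0.2, 7.7]
width: 0.677
grip_force: 31.0
```

```bash
python3 y.py
```

```text
yaw deg 64.39 F [-3.17  0.24  7.73] T [ 0.14  0.59 -1.08] w 0.677 31.0 pos [0.6526 0.1349 0.1289] q6 -0.96
```

The stop was reached at about 56° with 1.1 N m, well below wrenching. I'll ease off slightly and start to lift.

Call:
step_arm(series=[{"x": 0,"y": 0,"z": 0,"ax": 0,"ay": 0,"az": 0.015,"grip": 1},{"x": 0,"y": 0,"z": -0.004,"ax": 0,"ay": 0,"az": 0.015,"grip": 1},{"x": 0,"y": 0,"z": -0.008,"ax": 0,"ay": 0,"az": 0.015,"grip": 1},{"x": 0,"y": 0,"z": -0.012,"ax": 0,"ay": 0,"az": 0.015,"grip": 1},{"x": 0,"y": 0,"z": -0.012,"ax": 0,"ay": 0,"az": 0.015,"grip": 1}])

```text
time: 15.1
tool_pos: [0.6519, 0.1344, 0.1305]
tcp_rot: [-0.704, -3.06, 0.0]
wrist_force: [3.5, 1.4, -12.0]
width: 0.676
grip_force: 30.5
```

```bash
python3 y.py
```

```text
yaw deg 64.09 F [  3.49   1.38 -12.01] T [ 0.32 -0.86 -0.69] w 0.676 30.5 pos [0.6519 0.1344 0.1305] q6 -0.95
```

It is still held, with 12 N down. I'll go back down, grip a little firmer, turn firmly to the stop and lift again.

Call:
step_arm(force=45, series=[{"x": 0,"y": 0,"z": 0.01,"ax": 0,"ay": 0,"az": 0,"grip": 1},{"x": 0,"y": 0,"z": 0.01,"ax": 0,"ay": 0,"az": 0,"grip": 1},{"x": 0,"y": 0,"z": 0.01,"ax": 0,"ay": 0,"az": -0.03,"grip": 1},{"x": 0,"y": 0,"z": 0.01,"ax": 0,"ay": 0,"az": -0.05,"grip": 1},{"x": 0,"y": 0,"z": 0.01,"ax": 0,"ay": 0,"az": -0.05,"grip": 1}])

```text
time: 15.6
tool_pos: [0.6524, 0.1344, 0.129]
tcp_rot: [-0.668, -3.07, -0.002]
wrist_force: [-4.3, -0.0, 5.8]
width: 0.672
grip_force: 53.7
```

```bash
python3 y.py
```

```text
yaw deg 65.44 F [-4.34 -0.04  5.77] T [ 0.18  0.63 -2.44] w 0.672 53.7 pos [0.6524 0.1344 0.129 ] q6 -0.98
```

Call:
step_arm(series=[{"x": 0,"y": 0,"z": 0,"ax": 0,"ay": 0,"az": 0.03,"grip": 1},{"x": 0,"y": 0,"z": -0.006,"ax": 0,"ay": 0,"az": 0.03,"grip": 1},{"x": 0,"y": 0,"z": -0.012,"ax": 0,"ay": 0,"az": 0.03,"grip": 1},{"x": 0,"y": 0,"z": -0.018,"ax": 0,"ay": 0,"az": 0.03,"grip": 1},{"x": 0,"y": 0,"z": -0.018,"ax": 0,"ay": 0,"az": 0.03,"grip": 1}])

```text
time: 16.1
tool_pos: [0.6518, 0.1344, 0.1316]
tcp_rot: [-0.686, -3.064, 0.001]
wrist_force: [7.0, 3.1, -20.0]
width: 0.672
grip_force: 55.2
```

```bash
python3 y.py
```

```text
yaw deg 64.75 F [  6.96   3.11 -19.96] T [ 0.47 -1.35 -1.2 ] w 0.672 55.2 pos [0.6518 0.1344 0.1316] q6 -0.96
```

Call:
step_arm(series=[{"x": 0,"y": 0,"z": 0.01,"ax": 0,"ay": 0,"az": 0.02,"grip": 1},{"x": 0,"y": 0,"z": 0.01,"ax": 0,"ay": 0,"az": 0.03,"grip": 1},{"x": 0,"y": 0,"z": 0.01,"ax": 0,"ay": 0,"az": 0.03,"grip": 1}])

```text
time: 16.4
tool_pos: [0.6522, 0.1344, 0.131]
tcp_rot: [-0.71, -3.06, 0.001]
wrist_force: [0.7, 1.3, -7.0]
width: 0.668
grip_force: 55.8
```

```bash
python3 y.py
```

```text
yaw deg 63.89 F [ 0.69  1.26 -7.01] T [ 0.31 -0.28 -0.47] w 0.668 55.8 pos [0.6522 0.1344 0.131 ] q6 -0.95
```

Call:
step_arm(series=[{"x": 0,"y": 0,"z": -0.006,"ax": 0,"ay": 0,"az": 0,"grip": 1},{"x": 0,"y": 0,"z": -0.012,"ax": 0,"ay": 0,"az": 0,"grip": 1},{"x": 0,"y": 0,"z": -0.018,"ax": 0,"ay": 0,"az": 0,"grip": 1},{"x": 0,"y": 0,"z": -0.018,"ax": 0,"ay": 0,"az": 0,"grip": 1}])

```text
time: 16.8
tool_pos: [0.6536, 0.1343, 0.1432]
tcp_rot: [0.71, 3.057, 0.001]
wrist_force: [0.3, -0.5, -1.5]
width: 0.674
grip_force: 55.9
```

```bash
python3 y.py
```

```text
yaw deg 63.86 F [ 0.32 -0.51 -1.5 ] T [-0.03  0.06 -0.01] w 0.674 55.9 pos [0.6536 0.1343 0.1432] q6 -0.95
```

The lid is free and carries only its own 1.5 N weight. I'll raise it straight up.

Call:
step_arm(series=[{"x": 0,"y": 0,"z": -0.012,"ax": 0,"ay": 0,"az": 0,"grip": 1},{"x": 0,"y": 0,"z": -0.03,"ax": 0,"ay": 0,"az": 0,"grip": 1},{"x": 0,"y": 0,"z": -0.06,"ax": 0,"ay": 0,"az": 0,"grip": 1},{"x": 0,"y": 0,"z": -0.1,"ax": 0,"ay": 0,"az": 0,"grip": 1},{"x": 0,"y": 0,"z": -0.14,"ax": 0,"ay": 0,"az": 0,"grip": 1},{"x": 0,"y": 0,"z": -0.18,"ax": 0,"ay": 0,"az": 0,"grip": 1},{"x": 0,"y": 0,"z": -0.22,"ax": 0,"ay": 0,"az": 0,"grip": 1},{"x": 0,"y": 0,"z": -0.25,"ax": 0,"ay": 0,"az": 0,"grip": 1},{"x": 0,"y": 0,"z": -0.26,"ax": 0,"ay": 0,"az": 0,"grip": 1},{"x": 0,"y": 0,"z": -0.26,"ax": 0,"ay": 0,"az": 0,"grip": 1},{"x": 0,"y": 0,"z": -0.26,"ax": 0,"ay": 0,"az": 0,"grip": 1}])

```text
time: 17.9
tool_pos: [0.6519, 0.1342, 0.27]
tcp_rot: [-0.712, -3.059, 0.001]
wrist_force: [0.6, -0.2, -1.6]
width: 0.674
grip_force: 56.0
```

```bash
python3 y.py
python3 - <<'E'
from h import *
# numeric check: toffees in the tray, sweeper upright (bright/wood pixels at expected places)
c=snap('scene','s9');hsv=cv2.cvtColor(c['img'],cv2.COLOR_RGB2HSV)
u0,v0=proj(c,[(.50,.11,0)])[0].round().astype(int)
m=((hsv[...,2]>150)&(hsv[...,1]<60)).astype(np.uint8);k=np.zeros_like(m);k[v0-30:v0+30,u0-35:u0+35]=m[v0-30:v0+30,u0-35:u0+35]
n,l,st,ce=cv2.connectedComponentsWithStats(k)
for i in range(1,n):
    if st[i,4]>15: print(st[i,4],unproj(c,[ce[i]],.01)[:,:2].round(3))
g=lambda p:c['img'][tuple(proj(c,[p])[0].round().astype(int)[::-1])]
print('sweeper px',g((.4965,-.056,.11)),g((.45,-.05,.03)),'lid px',g((.652,.135,.28)),'neck',g((.652,.135,.122)))
E
```

```text
yaw deg 63.81 F [ 0.6  -0.2  -1.62] T [ 0.04 -0.02 -0.06] w 0.674 56.0 pos [0.6519 0.1342 0.27  ] q6 -0.95
32 [[0.388 0.154]]
20 [[0.383 0.099]]
19 [[0.386 0.076]]
547 [[0.512 0.016]]
245 [[0.53 0.1 ]]
sweeper px [189 170 125] [190 171 126] lid px [88 84 82] neck [162 168 169]
```

The lid is held 140 mm up over its canister, the toffees are in the tray and the sweeper is standing. Handing in.

```bash
python3 -c "
from workcell import bot
print(bot.finish_job())"
```

```text
the job is handed in; nothing more can be done
None
```

I handed the job in at about 18 s: the three toffees are swept into the tray, the sweeper is left standing on the table, and the nearer canister's lid is held about 14 cm straight above it; it loosened counter-clockwise, peaking around 2.4 N m against the 4.5 N m limit.

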